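# Set the mould shaker's strength ring to the green dot and start it

## Robot

A 6-joint arm with a two-finger parallel gripper is mounted at the origin on the work surface. World frame = base frame: x ahead of the robot, y to its left, z up, the work surface at z = 0. Lengths are in m, angles in degrees, forces in N, time in s.
With the tool pointing down it reaches from about 0.4 to 0.825 m from the base axis. Payload 7 kg.
Tool frame: the origin (TCP) lies midway between the tips of the shut fingers; the grasp point (between the pads) lies 19 mm behind it; y points along the fingers, z is the direction in which the jaws open and shut, and the axes are right-handed (so a half turn about y gives the same grasp; the last joint's range is limited). The gripper opens to 88 mm and grips with 3 to 60 N. Pads are 19 mm wide; open, the fingers measure 130 mm over their backs; the gripper's body (78 mm by 193 mm) begins 47 mm behind the grasp point.
Start: joints at [81.824, 20.546, 0.682, 0, -70.136, -16.507], TCP at [0.282, 0.613, 0.227] pointing down, gripper open.
Joint ranges: [-176.03, 176.03], [-82.01, 121.73], [-58.28, 71.71], [-173.87, 95.51], [-174.79, -0.11], [-173.66, 173.66]. Speed limits (degrees/s): [136.94, 136.94, 172.46, 180, 180, 180].

## Interface

Orientations are given as [roll, pitch, yaw] about the fixed x, y, z axes, in that order (R = Rz(yaw) Ry(pitch) Rx(roll)).
In Python, from plant import ctrl gives the robot as it stands.
- The arm moves only by the tool step_arm, never from a script. Its argument "rows" is a list that holds one entry, the list of rows, each a list of 7 numbers: the gripper command: -1 is shut, 1 is fully open, values between are in proportion, then the shift along the world's x, y, z in cm, then the turn, a rotation vector about the world's x, y, z in degrees. In form: [[[fingers, tx, ty, tz, rx, ry, rz], ...]]. A call has 1 to 12 rows; each row shifts and turns the commanded pose from where the row before left it; what a row does not reach is not made up. A row lasts 1/8 s, in which the tool goes at most 62.5 mm and 10.7 degrees, less where a joint would pass 70% of its speed; a pose out of reach is approached as far as the arm can. A call is refused whole if a number of a shift passes 6.25 or a number of a turn 10.7, either way. A call with a gripper value outside its range is refused whole. The fingers move at their own pace and stop on an object; the grip force is fixed at half the most. Time passes only in rows, so rows that do not move let the fingers close. It gives the time, the measured TCP pose, the force and the opening at its end, in the units of the state.
- ctrl.get_obs(): the state, without advancing time (a new reading comes with each control period).
- ctrl.snapshot(name): name is "side" or "top" or "wrist"; returns the picture (384x512x3 uint8, blue, green, red); there is no depth.
- ctrl.camera_params(name): a dict with "vertical_fov" (degrees; the focal length in pixels is half the picture's height over the tangent of half this angle, whatever the lens; pixels are square), "cx", "cy" (the principal point, pixels), "rvec" (rotation vector, rad) and "tvec" (3), from world to camera coordinates, as OpenCV has them. Camera axes: x right, y down, z forward; pixel columns grow to the right and rows downward; lengths in m; the calibration is good to about 2 mm. A picture is of the moment at which its call begins: read the wrist's pose just before it. camera_params takes no time and is no camera call; for the wrist camera it gives the pose at the moment of the call.
- ctrl.close_job(): hands the job in, once; it reports no verdict.
The state is a dict: "clock": time; "joint_pos": joint angles; "qvel": joint speeds; "tau": joint torques, N m; "tool_pos": TCP position; "orientation": TCP orientation; "force": force on the tool from outside, world axes, zero at the start; "moment": the same for the moment, N m; "opening": finger opening in m.
Only numpy, scipy, OpenCV 4.12 (cv2) and the standard library are available. Lean on these libraries where they do the work, as an engineer would, in place of code of your own. Each camera call takes 0.05 s, during which the arm holds its last target. There are 200 camera calls.

## Task

The filled chocolate mould needs its air bubbles shaken out. With the fingertips, push the red lever of the vibrating table's strength ring round until its needle points to the middle of the green dot, and only then press the orange start button all the way down and let it go. Push the lever, do not grip or pinch it, and leave the mould, the cup, the jar and the scraper where they are.

Things in the scene. Friction and masses are not known exactly. Their poses are not given: they have to be found in the camera images.
- shaker: Fixed vibrating table, a flat aluminium machine standing on the bench, 280 x 470 mm, its deck 60 mm above the bench. Origin: on the bench exactly below the axis of the strength ring (vertical axis). In its own axes (x away from the operator, y to the left) the housing spans x -130 to 150 mm and y -130 to 340 mm. The pale dial face (250 x 250 mm) surrounds the ring; the plate that carries the mould begins at y = 150 mm. Its place and yaw (within 0.3 rad) vary.
- lever (a joint): Strength ring with its lever, turning about the vertical axis through the shaker's origin, rad, counter-clockwise positive seen from above; at 0 the lever points along the shaker's own -x. Travel -1.2 to 1.2. It turns stiffly with even friction (about 3 N at the paddle), has no spring and stays where it is left. The ring is a steel disc of 46 mm radius, up to 19 mm above the deck.
- paddle (a point): Centre of the upright red paddle on the lever, 75 mm from the ring's axis. The paddle is 18 mm long radially and 16 mm thick along the arc, and stands from 10 to 52 mm above the deck; this point is 31 mm above the deck. It is made of two 8 mm halves, left and right, fixed together. Push one flat side of it along the arc; the fingers must not press both halves at once.
- needle_tip (a point): Tip of the thin red needle at the lever's outer end, 105 mm from the ring's axis, 6 mm above the deck (needle 3 mm wide, topping out 7.5 mm above the deck). It sweeps over the circle of coloured dots.
- dot_green: Green dot, the wanted mark: a fixed flat disc, 18 mm across and 2 mm high, on the deck 105 mm from the ring's axis. Origin: centre of its underside. Green, blue, yellow and black dots sit at about -0.95, -0.5, 0.5 and 0.95 rad on the lever's scale; which is where varies.
- start (a joint): Orange round spring push button in a low black housing on the deck: 0 is up, 0.006 m is fully down (about 5 N); it springs back when let go. It must be pressed beyond 4.5 mm.
- start_top (a point): Centre of the orange button's top face (30 mm across), pressed straight down.
- mould: Loose amber mould with dark filled cavities, 275 x 135 x 24 mm, lying on the shaker's plate, its top about 96 mm above the bench. Origin: centre of its underside. Leave it alone.
- cup: Loose small blue cup, 48 mm across and 42 mm high, standing on the deck behind the ring. Origin: centre of its underside. Leave it alone.
- jar: Loose dark brown jar with a metal cap, 68 mm across and 85 mm high, on the bench to the right of the shaker. Origin: centre of its underside. Leave it alone.
- scraper: Loose spatula-like scraper lying on the bench to the right of the shaker. Leave it alone.

How it is judged:
By the outcome, as a careful person would: the job done as asked, in the order asked, and still so for the second after the job is handed in, with the robot touching nothing.
It also fails if it takes over 48 s, if anything falls off the work surface, if the arm or the gripper's body presses on something with over 40 N, if the wrist force passes 120 N, or if a joint passes its speed limit or range.

## Working session

There is one attempt and no reset: what is moved stays moved. The work goes in short steps, Python scripts to look and compute and a tool call to move; the robot and the scene stay as the last step left them, time stands still between calls to the robot, and variables do not carry over. Pictures are saved under pics/ and viewed, about 8 in all and at most 12, crops included, and the job is handed in when it is done.

Besides the shell and the picture viewer there is one more tool, called after "Call:" by a JSON object that holds its "name" and its "arguments". step_arm: Moves the arm, as the interface text tells. Its arguments: {"type":"object","properties":{"rows":{"type":"array"}},"required":["rows"]}

```bash
mkdir -p pics
cat > h.py <<'E'
import numpy as np, cv2
from plant import ctrl
def P(n):
    c=ctrl.camera_params(n); f=192/np.tan(np.radians(c["vertical_fov"])/2)
    R=cv2.Rodrigues(np.array(c["rvec"],float))[0]; t=np.array(c["tvec"],float).ravel()
    return np.array([[f,0,c["cx"]],[0,f,c["cy"]],[0,0,1.]]),R,t
def ray(cam,px):
    K,R,t=cam; d=R.T@np.linalg.solve(K,[px[0],px[1],1]); return -R.T@t,d
def atz(cam,px,z):
    o,d=ray(cam,px); return o+d*(z-o[2])/d[2]
def proj(cam,X):
    K,R,t=cam; p=K@(R@np.asarray(X)+t); return p[:2]/p[2]
def tri(obs):
    A=np.zeros((3,3));b=np.zeros(3)
    for cam,px in obs:
        o,d=ray(cam,px); d/=np.linalg.norm(d); M=np.eye(3)-np.outer(d,d); A+=M;b+=M@o
    return np.linalg.solve(A,b)
E
python3 - <<'E'
from h import *
for n in("top","side"):
    im=ctrl.snapshot(n); cv2.imwrite(f"pics/{n}0.png",im)
    K,R,t=P(n); print(n,K[0,0],-R.T@t,R[2])
    cv2.imwrite(f"pics/{n}0.png",im)
    print([np.round(atz((K,R,t),p,0.06)[:2],3) for p in((0,0),(511,0),(0,383),(511,383))])
print(ctrl.get_obs())
E
```

```text
top 352.98760989715544 [ 0.35349352 -0.04489094  1.05868974] [ 0.15982512  0.00992977 -0.9870954 ]
[array([1.126, 0.779]), array([ 1.147, -0.829]), array([-0.001,  0.628]), array([ 0.026, -0.72 ])]
side 375.0908204100572 [ 0.24770653 -0.73679022  0.50631776] [ 0.31624423  0.80134989 -0.50776761]
[array([-1.227,  7.312]), array([10.068,  6.948]), array([ 0.056, -0.359]), array([ 0.664, -0.583])]
{'clock': 0.1, 'joint_pos': array([ 8.18220572e+01,  2.05874744e+01,  6.39186181e-01, -1.57967451e-02,
       -7.01362671e+01, -1.65068417e+01]), 'qvel': array([ 0.03325341,  0.06679755,  0.20728953,  0.00092935,  0.01497601,
       -0.07779652]), 'tau': array([-1.47476880e-03, -5.84160948e+01,  2.93753421e+01,  7.01547906e+00,
        1.01672669e-02, -4.71262956e-05]), 'tool_pos': array([0.28175185, 0.61290732, 0.2257221 ]), 'orientation': array([-8.99147099e+01,  9.78789846e-03,  1.55309844e+02]), 'force': array([-0.27703761,  0.41845134, -0.54507334]), 'moment': array([-0.01363151, -0.00939605,  0.00294382]), 'opening': 0.08784950739798096}
```

View pics/top0.png

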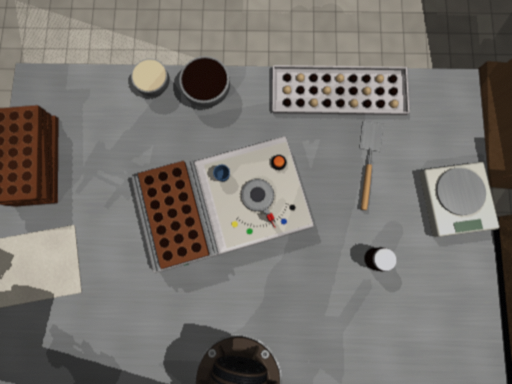

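View pics/side0.png

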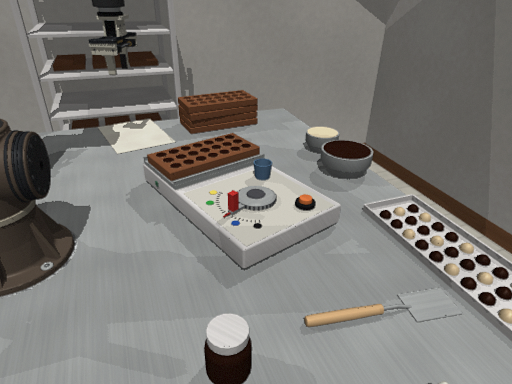

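Run:
```python
from h import *
def blobs(im,n,mask):
    k,l,s,c=cv2.connectedComponentsWithStats(mask.astype(np.uint8))
    for i in range(1,k):
        if s[i,4]>=6: print(n,np.round(c[i],1),s[i])
T,S=P("top"),P("side")
B={"top":(190,135,320,260),"side":(140,140,345,260)}
for cn in B:
    im=cv2.imread(f"pics/{cn}0.png"); h=cv2.cvtColor(im,cv2.COLOR_BGR2HSV).astype(int)
    x0,y0,x1,y1=B[cn]; m=np.zeros(h.shape[:2],bool); m[y0:y1,x0:x1]=1
    H,Sa,V=[h[...,i] for i in range(3)]
    m&=(Sa>130)&(V>70)
    for n,a in dict(red=(H<5)|(H>174),orange=(H>=5)&(H<16),green=(H>45)&(H<85),yellow=(H>23)&(H<35),blue=(H>100)&(H<130)).items(): blobs(im,cn+" "+n,m&a)
    c=cv2.resize(im[y0:y1,x0:x1],None,fx=4 if cn=="side" else 5,fy=4 if cn=="side" else 5,interpolation=cv2.INTER_CUBIC)
    cv2.imwrite(f"pics/{cn}crop.png",c[:600,:800])
```

```text
top red [270.1 216.6] [267 213   7   8  42]
top orange [278.7 160.9] [274 156  11  11 101]
top orange [196.4 230.7] [190 184  19  76 558]
top green [249.  230.8] [247 229   5   5  19]
top yellow [234.2 223.9] [232 222   5   5  21]
top blue [220.7 178.1] [217 176   9   4  14]
top blue [283.4 220.9] [282 219   4   5  17]
side red [232.6 200.7] [228 191  11  21 190]
side red [226.4 214.1] [223 212   7   5  12]
side orange [201.  156.9] [ 148  140  111   40 1798]
side orange [305.1 199.2] [299 195  13  10 111]
side green [209.4 202.1] [206 201   7   3  18]
side yellow [212.8 192.1] [210 191   7   3  18]
side blue [235.  222.5] [232 221   7   4  24]
```

View pics/topcrop.png

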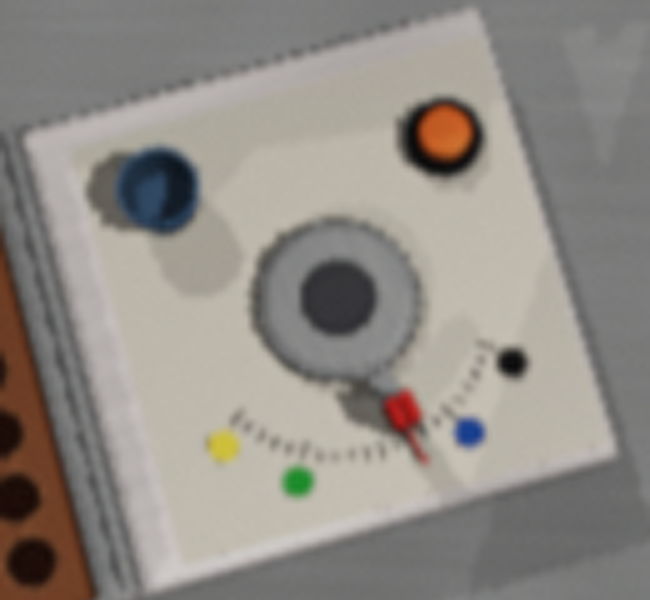

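The crop shows the paddle at about (270,217), the needle tip at about (275,227.6), the green dot at (249,231) and the button at (279,161). Next I'll triangulate these and fit the dial circle.

Run:
```python
from h import *
from scipy.optimize import least_squares
T,S=P("top"),P("side")
t=lambda a,b:tri([(T,a),(S,b)])
for n,a,b in [("green",(249,230.8),(209.4,202.1)),("yellow",(234.2,223.9),(212.8,192.1)),("blue",(283.4,220.9),(235,222.5)),("start",(278.7,160.9),(305.1,198)),("padtop",(270,215.5),(233.5,193)),("tip",(275,227.6),(223.5,216))]:
    print(n,np.round(t(a,b),4))
px=dict(green=(249,230.8),yellow=(234.2,223.9),blue=(283.4,220.9),black=(292.3,207.4))
D={k:atz(T,p,.062)[:2] for k,p in px.items()}
th=dict(yellow=-.95,green=-.5,blue=.5,black=.95)
f=lambda v:np.concatenate([D[k]-v[:2]+.105*np.array([np.cos(v[2]+th[k]),np.sin(v[2]+th[k])]) for k in th])
r=least_squares(f,[.5,-.05,.25]);print("fit",r.x,np.round(r.fun*1e3,1))
c=r.x[:2]; print("ringtop",atz(T,(257.6,194.6),.079))
for n,p,z in(("tip",(275,227.6),.066),("pad",(270,215.5),.112),("green",px["green"],.062)):
    d=atz(T,p,z)[:2]-c; print(n,atz(T,p,z),np.hypot(*d),(np.arctan2(-d[1],-d[0])-r.x[2]))
print("start",atz(T,(278.7,160.9),.08), "cup",atz(T,(221.5,173),.102))
```

```text
green [ 0.4126 -0.0237  0.059 ]
yellow [0.4317 0.0186 0.0584]
blue [ 0.4422 -0.1205  0.0593]
start [ 0.6123 -0.105   0.0766]
padtop [ 0.4522 -0.0807  0.1067]
tip [ 0.4234 -0.0969  0.0647]
fit [ 0.51474898 -0.04544309  0.29525567] [-0.5 -0.   0.3  0.4  0.6  0.1 -0.4 -0.5]
ringtop [ 0.51312258 -0.04618147  0.079     ]
tip [ 0.42228213 -0.0965523   0.066     ] 0.10565163931296327 0.20968111097678233
pad [ 0.45134893 -0.08043362  0.112     ] 0.07241479787524724 0.20904553875695897
green [ 0.41226995 -0.02370557  0.062     ] 0.1047591188786275 -0.5042743986961864
start [ 0.61135125 -0.10473873  0.08      ] cup [0.56839091 0.0550211  0.102     ]
```

Call:
{"name": "step_arm", "arguments": {"rows": [[[-1,2.6,-5.2,0,0,0,-3],[-1,2.6,-5.2,0,0,0,-3],[-1,2.6,-5.2,0,0,0,-3],[-1,2.6,-5.2,0,0,0,-3],[-1,2.6,-5.2,0,0,0,-3],[-1,2.6,-5.2,0,0,0,-3],[-1,0.4,-5.2,0,0,0,-3],[-1,0.4,-5.2,0,0,0,-3],[-1,0.4,-5.2,0,0,0,-3],[-1,0.4,-5.2,0,0,0,-3],[-1,0.4,-5.2,0,0,0,-3],[-1,0.4,-5.2,0,0,0,-3]]]}}

```text
clock: 1.6
tool_pos: [0.4615, -0.0123, 0.2266]
orientation: [-90.0, -0.0, 119.2]
force: [0.7, 0.6, -0.2]
opening: 0.0007
```

Call:
{"name": "step_arm", "arguments": {"rows": [[[-1,0.2,-5.1,0,0,0,0],[-1,0.2,-5.0,0,0,0,0],[-1,0,0,0,0,0,0],[-1,0,0,0,0,0,0]]]}}

```text
clock: 2.1
tool_pos: [0.4656, -0.1118, 0.2263]
orientation: [-90.0, -0.0, 119.2]
force: [-0.3, -0.5, 1.1]
opening: 0.0003
```

Call:
{"name": "step_arm", "arguments": {"rows": [[[-1,0,0,-4.5,0,0,0],[-1,0,0,-4.5,0,0,0],[-1,0,0,-2.5,0,0,0],[-1,0,0,-2.3,0,0,0],[-1,0,0,0,0,0,0]]]}}

```text
clock: 2.72
tool_pos: [0.4647, -0.1106, 0.0872]
orientation: [-89.8, -0.1, 119.4]
force: [-0.1, -0.5, -0.2]
opening: 0.0001
```

Run:
```python
from h import *
a=ctrl.snapshot("side"); b=ctrl.snapshot("wrist")
a=cv2.resize(a[130:260,150:340],None,fx=2,fy=2)
cv2.imwrite("pics/c1.png",np.hstack([cv2.copyMakeBorder(a,0,384-a.shape[0],0,0,0),b])[:, :892][:, 100:])
# plan of TCP along the sweep
c=np.array([.5147,-.0454]);s=.0175
for psi in np.linspace(.505,-.209,9):
    u=np.array([np.cos(psi),np.sin(psi)]);t=np.array([u[1],-u[0]])
    print(round(psi,3),np.round((c-.075*u+s*t)*100,2))
```

```text
0.505 [45.75 -9.7 ]
0.416 [45.32 -9.17]
0.326 [44.93 -8.6 ]
0.237 [44.59 -8.  ]
0.148 [44.31 -7.38]
0.059 [44.09 -6.73]
-0.03 [43.92 -6.06]
-0.12 [43.81 -5.38]
-0.209 [43.77 -4.7 ]
```

View pics/c1.png

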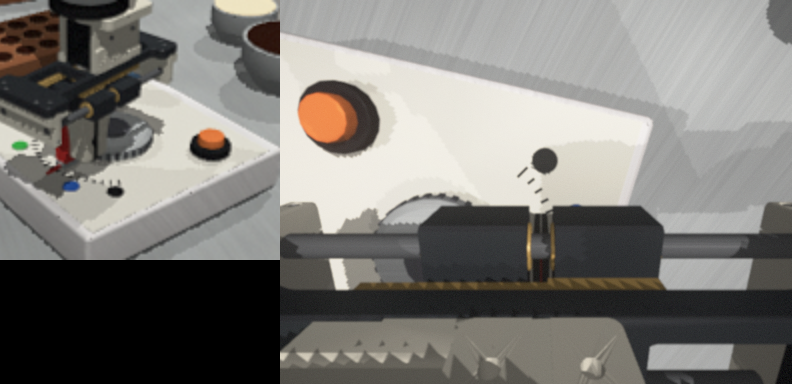

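The side view shows the fingers just right of the paddle and clear of it, so I'll sweep most of the way.

Call:
{"name": "step_arm", "arguments": {"rows": [[[-1,-0.7,1.3,0,0,0,0],[-1,-0.43,0.53,0,0,0,-5.1],[-1,-0.39,0.57,0,0,0,-5.1],[-1,-0.34,0.6,0,0,0,-5.1],[-1,-0.28,0.62,0,0,0,-5.1],[-1,-0.22,0.65,0,0,0,-5.1],[-1,-0.17,0.67,0,0,0,-5.1],[-1,-0.06,0.34,0,0,0,-2.5],[-1,0,0,0,0,0,0]]]}}

```text
clock: 3.95
tool_pos: [0.4402, -0.0582, 0.0895]
orientation: [-90.1, -0.0, 86.3]
force: [1.6, -0.4, 0.1]
opening: 0.0004
```

Run:
```python
from h import *
a=ctrl.snapshot("side"); b=ctrl.snapshot("top"); cv2.imwrite("pics/s2.png",a); cv2.imwrite("pics/t2.png",b)
a=cv2.resize(a[160:240,180:280],None,fx=4,fy=4,interpolation=cv2.INTER_CUBIC)
b=cv2.resize(b[180:260,210:310],None,fx=4,fy=4,interpolation=cv2.INTER_CUBIC)
cv2.imwrite("pics/c2.png",np.hstack([a,b]))
S=P("side");c=np.array([.5147,-.0454])
for th in(-.4,-.5): print(th,[np.round(proj(S,[*(c-r*np.array([np.cos(.295+th),np.sin(.295+th)])),z]),1) for r,z in((.105,.066),(.075,.112))])
```

```text
-0.4 [array([209.4, 202. ]), array([222. , 182.5])]
-0.5 [array([208.9, 199.6]), array([221.6, 180.9])]
```

View pics/c2.png

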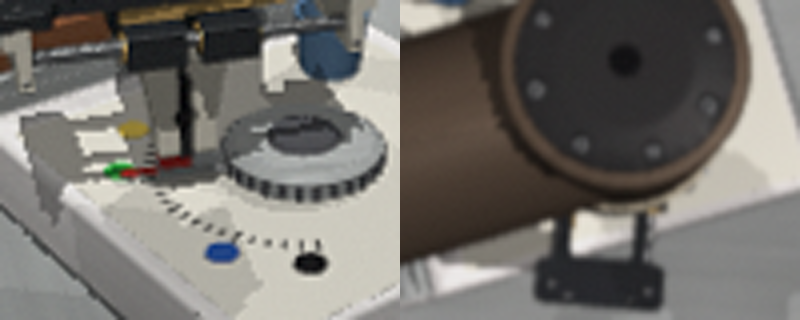

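The side view shows the needle tip near the green dot, not yet at its middle, and the arm hides the top view. I'll back off to the right and measure it in the open.

Call:
{"name": "step_arm", "arguments": {"rows": [[[-1,0,-2.0,0,0,0,0],[-1,0,0,5,0,0,0],[-1,0,-4,4,0,0,0],[-1,0.5,-6,0,0,0,0],[-1,0.5,-6,0,0,0,0],[-1,0.5,-6,0,0,0,0],[-1,0,0,0,0,0,0],[-1,0,0,0,0,0,0]]]}}

```text
clock: 5.05
tool_pos: [0.4545, -0.2989, 0.1783]
orientation: [-90.0, -0.0, 86.2]
force: [-0.5, 0.4, -1.0]
opening: 0.0005
```

```bash
cat > m.py <<'E'
from h import *
import sys
n=sys.argv[1]
b=ctrl.snapshot("top"); a=ctrl.snapshot("side"); T=P("top")
cv2.imwrite(f"pics/t{n}.png",b); cv2.imwrite(f"pics/s{n}.png",a)
h=cv2.cvtColor(b,cv2.COLOR_BGR2HSV).astype(int); H,S,V=[h[...,i] for i in range(3)]
m=((H<8)|(H>172))&(S>90)&(V>50); m[:200]=0; m[:,:225]=0; m[250:]=0; m[:,310:]=0
c=np.array([.5147,-.0454]); ys,xs=np.nonzero(m); out=[]
for x,y in zip(xs,ys):
    for_tip=atz(T,(x,y),.066)[:2]-c; r=np.hypot(*for_tip)
    if r>.092: out.append((r,np.arctan2(-for_tip[1],-for_tip[0])-.295))
print("needle px r,th",np.round(out,3).tolist())
k,l,s,ce=cv2.connectedComponentsWithStats(m.astype(np.uint8)); print(ce[1:],s[1:,4])
a=cv2.resize(a[160:240,180:280],None,fx=4,fy=4,interpolation=cv2.INTER_CUBIC)
b=cv2.resize(b[180:260,210:310],None,fx=4,fy=4,interpolation=cv2.INTER_CUBIC)
cv2.imwrite(f"pics/c{n}.png",np.hstack([a,b]))
E
python3 m.py 3
```

```text
needle px r,th [[0.092, -0.38], [0.095, -0.377]]
[[253.7037037  220.35185185]] [54]
```

View pics/c3.png

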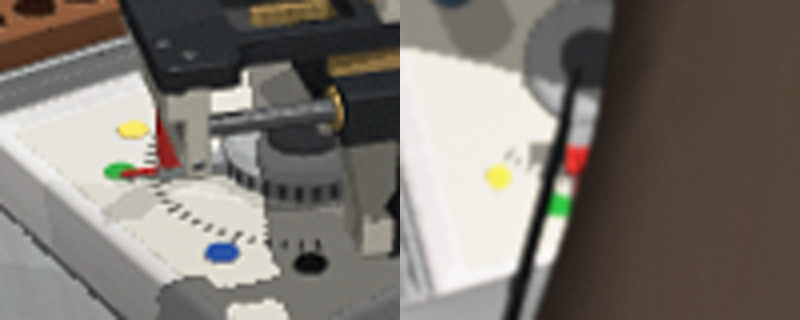

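The lever is at about -0.378 rad and green is at about -0.504. I'll push again to just short of the mark, then look from a clearer pose.

Call:
{"name": "step_arm", "arguments": {"rows": [[[-1,-0.5,6,0,0,0,0],[-1,-0.5,6,0,0,0,0],[-1,-0.5,6,0,0,0,0],[-1,0,4,-4,0,0,0],[-1,0,0,-3,0,0,0],[-1,0,0,-2,0,0,0],[-1,0,1.0,0,0,0,-3.3],[-1,0,0.9,0,0,0,-3.3],[-1,0,0.5,0,0,0,0],[-1,0,0.47,0,0,0,0],[-1,0,0,0,0,0,0]]]}}

```text
clock: 6.52
tool_pos: [0.44, -0.0496, 0.0888]
orientation: [-90.0, -0.0, 79.7]
force: [0.5, -0.5, 0.2]
opening: 0.0006
```

Call:
{"name": "step_arm", "arguments": {"rows": [[[-1,0,-2,0,0,0,0],[-1,0,0,5,0,0,0],[-1,0,-4,4,0,0,0],[-1,0,-6,0,0,0,0],[-1,0,-6,0,0,0,0],[-1,0,-6,0,0,0,0],[-1,0,-6,0,0,0,0],[-1,0,-6,0,0,0,0],[-1,0,-6,0,0,0,0],[-1,0,0,0,0,0,0],[-1,0,0,0,0,0,0]]]}}

```text
clock: 7.9
tool_pos: [0.4395, -0.4703, 0.1779]
orientation: [-90.0, -0.0, 79.6]
force: [-0.8, 0.6, -0.5]
opening: 0.0003
```

```bash
python3 m.py 4
```

```text
needle px r,th [[0.095, -0.528], [0.094, -0.499], [0.097, -0.521]]
[[250.72727273 220.25454545]] [55]
```

View pics/c4.png

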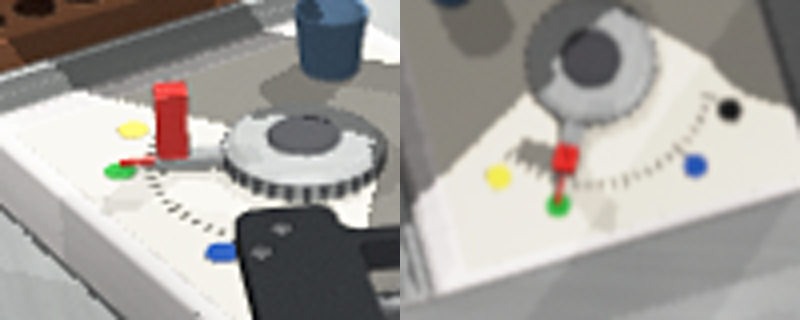

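```bash
cat > ang.py <<'E'
from h import *
import sys
c=np.array([.5147,-.0454])
def prof(im,cam,th0,z=.0665):
    im=im.astype(np.float32); red=im[...,2]-np.maximum(im[...,1],im[...,0]); th=np.linspace(th0-.2,th0+.2,161)
    for r in (.088,.091,.094,.097,.100,.103):
        p=np.float32([proj(cam,[*(c-r*np.array([np.cos(.295+t),np.sin(.295+t)])),z]) for t in th])
        v=cv2.remap(red,p[:,:1].copy(),p[:,1:].copy(),cv2.INTER_CUBIC).ravel(); v=np.clip(v-.35*v.max(),0,None)
        print(r,round(float((v*th).sum()/v.sum()),3),end=" | ")
    print()
for n,g in (("0",.21),(sys.argv[1],-.5)):
    for cn in("top","side"): print(n,cn); prof(cv2.imread(f"pics/{cn}0.png" if n=="0" else f"pics/{cn[0]}{n}.png"),P(cn),g)
S=P("side");print("side green axis angle",atz(S,(209.4,202.1),.062), (lambda d:np.arctan2(-d[1],-d[0])-.295)(atz(S,(209.4,202.1),.062)[:2]-c))
E
python3 ang.py 4
```

```text
0 top
0.088 0.208 | 0.091 0.205 | 0.094 0.206 | 0.097 0.204 | 0.1 0.209 | 0.103 0.211 | 
0 side
0.088 0.237 | 0.091 0.239 | 0.094 0.241 | 0.097 0.238 | 0.1 0.238 | 0.103 0.241 | 
4 top
0.088 -0.514 | 0.091 -0.513 | 0.094 -0.515 | 0.097 -0.517 | 0.1 -0.514 | 0.103 -0.511 | 
4 side
0.088 -0.458 | 0.091 -0.454 | 0.094 -0.455 | 0.097 -0.465 | 0.1 -0.465 | 0.103 -0.468 | 
side green axis angle [ 0.41170168 -0.02845867  0.062     ] -0.45802195428051673
```

Both views agree. From the top the needle is at -0.514 against green at -0.504, about 1 mm apart. From the side it is -0.46 against -0.458. The lever is set, so now the button.

Call:
{"name": "step_arm", "arguments": {"rows": [[[-1,2.45,5.2,0,0,0,0],[-1,2.45,5.2,0,0,0,0],[-1,2.45,5.2,0,0,0,0],[-1,2.45,5.2,0,0,0,0],[-1,2.45,5.2,0,0,0,0],[-1,2.45,5.2,0,0,0,0],[-1,2.5,5.3,0,0,0,0],[-1,0,0,-4,0,0,0],[-1,0,0,-4,0,0,0],[-1,0,0,0,0,0,0],[-1,0,0,0,0,0,0]]]}}

```text
clock: 9.38
tool_pos: [0.6129, -0.1048, 0.1005]
orientation: [-90.1, -0.0, 79.7]
force: [-0.3, -1.2, 1.6]
opening: 0.0006
```

Run:
```python
from h import *
print({k:ctrl.get_obs()[k] for k in("tool_pos","force")})
a=ctrl.snapshot("side")[150:230,250:350]
cv2.imwrite("pics/c5.png",cv2.resize(a,None,fx=5,fy=5,interpolation=cv2.INTER_CUBIC))
```

```text
{'tool_pos': array([ 0.61289867, -0.10476103,  0.10050044]), 'force': array([-0.25530035, -1.24421366,  1.58205719])}
```

View pics/c5.png

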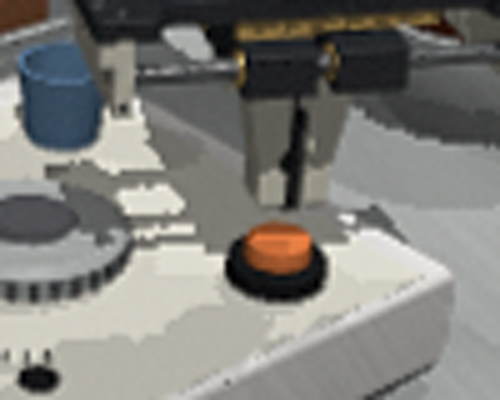

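The shut fingertips are centred over the button, about 2 cm above it.

Call:
{"name": "step_arm", "arguments": {"rows": [[[-1,0,0,-1.4,0,0,0],[-1,0,0,-0.4,0,0,0],[-1,0,0,-0.3,0,0,0],[-1,0,0,-0.2,0,0,0],[-1,0,0,0,0,0,0]]]}}

```text
clock: 10.05
tool_pos: [0.6119, -0.1053, 0.0763]
orientation: [-90.0, 0.0, 79.6]
force: [-3.1, 2.5, 8.1]
opening: 0.0006
```

Call:
{"name": "step_arm", "arguments": {"rows": [[[-1,0,0,-0.2,0,0,0],[-1,0,0,0,0,0,0]]]}}

```text
clock: 10.3
tool_pos: [0.612, -0.1053, 0.076]
orientation: [-90.1, 0.0, 79.7]
force: [-9.0, 3.6, 21.6]
opening: 0.0007
```

Call:
{"name": "step_arm", "arguments": {"rows": [[[-1,0,0,-0.2,0,0,0],[-1,0,0,0,0,0,0]]]}}

```text
clock: 10.55
tool_pos: [0.6121, -0.1053, 0.0758]
orientation: [-90.1, 0.0, 79.7]
force: [-13.5, 6.5, 33.6]
opening: 0.0003
```

Run:
```python
from h import *
a=ctrl.snapshot("side")[150:230,250:350]
cv2.imwrite("pics/c6.png",cv2.resize(a,None,fx=5,fy=5,interpolation=cv2.INTER_CUBIC))
S=P("side")
for z in(.06,.072,.076,.078,.080,.082,.084): print(z,[np.round((proj(S,[.612+dx,-.105+dy,z])-[250,150])*5) for dx,dy in((0,0),(-.0,-.015))])
```

```text
0.06 [array([272., 272.]), array([287., 288.])]
0.072 [array([274., 249.]), array([290., 266.])]
0.076 [array([275., 241.]), array([290., 258.])]
0.078 [array([275., 237.]), array([291., 254.])]
0.08 [array([276., 234.]), array([291., 250.])]
0.082 [array([276., 230.]), array([292., 246.])]
0.084 [array([276., 226.]), array([292., 242.])]
```

View pics/c6.png

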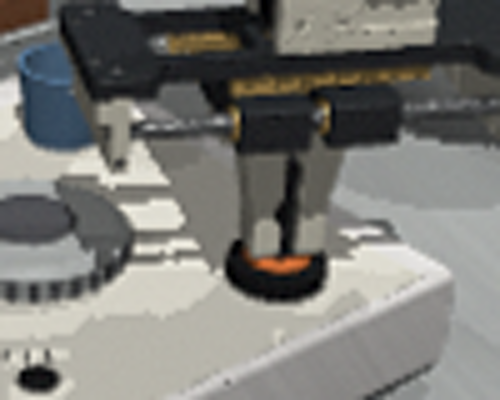

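The button is pressed down almost flush with its housing, and the fingers are on the orange face. Releasing it now.

Call:
{"name": "step_arm", "arguments": {"rows": [[[-1,0,0,0.5,0,0,0],[-1,0,0,1,0,0,0],[-1,0,0,5,0,0,0],[-1,0,0,4,0,0,0],[-1,-2.45,-5.2,0,0,0,0],[-1,-2.45,-5.2,0,0,0,0],[-1,-2.45,-5.2,0,0,0,0],[-1,-2.45,-5.2,0,0,0,0],[-1,-2.45,-5.2,0,0,0,0],[-1,-2.45,-5.2,0,0,0,0],[-1,-2.5,-5.3,0,0,0,0],[-1,0,0,0,0,0,0]]]}}

```text
clock: 12.1
tool_pos: [0.4376, -0.4734, 0.1759]
orientation: [-89.9, 0.0, 79.3]
force: [-0.3, 0.3, 0.7]
opening: 0.0003
```

```bash
python3 m.py 7; python3 ang.py 7
python3 - <<'E'
from h import *
cv2.imwrite("pics/f7.png",np.vstack([cv2.resize(cv2.imread("pics/t7.png")[120:280],None,fx=1.5,fy=1.5),cv2.resize(cv2.imread("pics/s7.png")[120:350],None,fx=1.5,fy=1.5)]))
E
```

```text
needle px r,th [[0.095, -0.528], [0.094, -0.499], [0.097, -0.521]]
[[250.69642857 220.33928571]] [56]
0 top
0.088 0.208 | 0.091 0.205 | 0.094 0.206 | 0.097 0.204 | 0.1 0.209 | 0.103 0.211 | 
0 side
0.088 0.237 | 0.091 0.239 | 0.094 0.241 | 0.097 0.238 | 0.1 0.238 | 0.103 0.241 | 
7 top
0.088 -0.515 | 0.091 -0.513 | 0.094 -0.515 | 0.097 -0.517 | 0.1 -0.514 | 0.103 -0.511 | 
7 side
0.088 -0.458 | 0.091 -0.454 | 0.094 -0.455 | 0.097 -0.465 | 0.1 -0.465 | 0.103 -0.468 | 
side green axis angle [ 0.41170168 -0.02845867  0.062     ] -0.45802195428051673
```

View pics/f7.png

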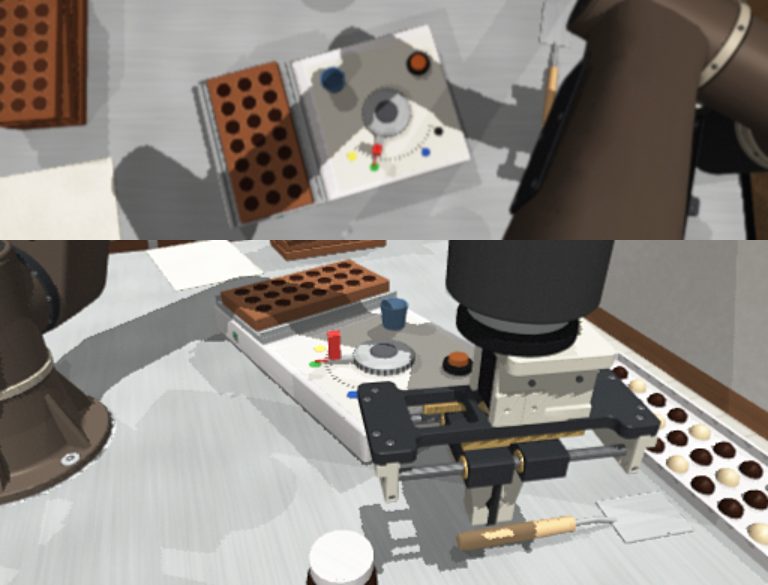

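The needle is on green, the button has sprung back up, nothing else has moved, and the arm is clear. I'll hand the job in.

```bash
python3 -c "
from plant import ctrl
print(ctrl.close_job())"
```

```text
the job is handed in; nothing more can be done
None
```

I set the lever to the green dot, then pressed and released the start button, and handed the job in at about 12 s of the 48 s allowed. No verdict was reported.

- **Lever:** I pushed one side of the paddle with the shut fingertips, in two pushes, from +0.21 rad to the dot.
- **Needle position:** The last check puts the needle at -0.514 rad against green at -0.504 in the top view, about 1 mm past the middle. The side view gives about -0.46 against -0.458. The two cameras' absolute angles differ by about 0.05 rad, but both show the needle on the dot to within about 1 mm.
- **Button:** I pressed it only after the needle was set. The fingers stopped moving at 76 mm height while the upward force rose to about 34 N, so it was at its stop, and the side view showed it nearly flush. I estimated the travel rather than measuring it. It sprang back up when I lifted off.
- **Other things:** By eye in the last views, the mould, cup, jar and scraper are where they were. The arm was clear of everything, with the force reading near zero.

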